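# Centre an egg cup on its serving stand by tapping

### The job

The blue egg cup (with its brown egg) stands off-centre on the small round wooden serving stand. With light touches of the fingertips against its foot, nudge it over until the foot stands centred, inside the white ring on the stand. It is tippy: do not grip it, lift it, tip it or knock it off, and leave the other things on the table alone.

Things in the scene. Friction and masses are not known exactly. Their poses are not given: they have to be found in the camera images.
- egg_cup: Blue egg cup with a brown egg fixed in it, one loose round piece, 110 g, 62 mm tall. Origin: centre of underside; z up its axis. Standing ring 30 mm across, 0-3 mm high; foot 54 mm across, 3-12 mm high, its widest part; stem 20 mm across, to 20 mm; bowl 48 mm across at its rim, 42 mm high; egg above. Slides if pushed on the foot, rocks or topples if on bowl or egg. Starts 19-28 mm off centre.
- stand: Dark wooden serving stand, fixed to the table, with a flat round top 100 mm in diameter, 35 mm above the table (narrower below). Origin: centre of its underside, on the table; z up; the yaw means nothing. A flat white ring, 68 mm inner and 76 mm outer diameter, is let into the top around its centre.
- tub: Bystander: small round blue tub with white rim, 67 mm in diameter, 50 mm tall, loose. Origin: centre of its underside.
- ramekin: Bystander: small white ceramic bowl, 80 mm in diameter, 45 mm tall, loose. Origin: centre of its underside.
- shaker: Bystander: glass salt shaker with steel cap, 44 mm in diameter, 75 mm tall, loose. Origin: centre of its underside.
Mind the look-alikes: they are no part of the job. Leave any turquoise look-alike of the egg_cup alone.

How it is judged:
By the outcome, as a careful person would: the job done as asked, in the order asked, and still so for the second after the job is handed in, with the robot touching nothing.
It also fails if it takes over 48 s, if anything falls off the work surface, if the arm or the gripper's body presses on something with over 40 N, if the wrist force passes 120 N, or if a joint passes its speed limit or range.

### The arm

A 6-joint arm with a two-finger parallel gripper is mounted at the origin on the work surface. World frame = base frame: x ahead of the robot, y to its left, z up, the work surface at z = 0. Lengths are in m, angles in rad, forces in N, time in s.
With the tool pointing down it reaches from about 0.4 to 0.825 m from the base axis. Payload 7 kg.
Tool frame: the origin (TCP) lies at the very end of the fingers, on their centre line; the grasp point (between the pads) lies 19 mm behind it; z points along the fingers, x is the direction in which the jaws open and shut, and the axes are right-handed (so a half turn about z gives the same grasp; the last joint's range is limited). The gripper opens to 88 mm and grips with 3 to 60 N. Pads are 19 mm wide; open, the fingers measure 130 mm over their backs; the gripper's body (78 mm by 193 mm) begins 47 mm behind the grasp point.
Start: joints at [-0.949, 0.359, 0.012, 0, -1.224, -0.288], TCP at [0.221, -0.638, 0.227] pointing down, gripper open.
Joint ranges: [-3.07, 3.07], [-1.43, 2.12], [-1.02, 1.25], [-3.03, 1.67], [-3.05, -0], [-3.03, 3.03]. Speed limits (rad/s): [2.39, 2.39, 3.01, 3.14, 3.14, 3.14].

### API

Orientations are given as [roll, pitch, yaw] about the fixed x, y, z axes, in that order (R = Rz(yaw) Ry(pitch) Rx(roll)).
In Python, from station import telemetry, grab_frame, arm, regions_of, pinpoint gives the robot as it stands. The module is installed in compiled form; this text tells all that it offers.
- The arm moves only by the shell command python3 -m inch 'ROWS' [FORCE]. ROWS is text: rows parted by semicolons, each of 7 numbers parted by spaces: the opening, from 0 (shut) to 1 (fully open), then the shift along the world's x, y, z in cm, then the turn, a rotation vector about the world's x, y, z in degrees. A call has 1 to 12 rows; each row is the pose to reach, as a shift and turn from the pose measured when the call began; what a row does not reach only later rows make up. A row lasts 1/8 s, in which the tool goes at most 62.5 mm and 10.7 degrees, less where a joint would pass 70% of its speed; a pose out of reach is approached as far as the arm can. A call with a gripper value outside its range is refused whole. The fingers move at their own pace and stop on an object; FORCE is the grip in N (left out, the last holds). Time passes only in rows, so rows that repeat a pose let the fingers close. It gives the time, the measured TCP pose, the force and the opening at its end, in the units of the state.
- telemetry.get_state(): the state, without advancing time (a new reading comes with each control period).
- grab_frame(name): name is "scene" or "side" or "wrist"; returns a dict with "pixels" (480x640x3 uint8, red, green, blue), "fx", "fy", "cx", "cy" (pixels), "R" (3x3) and "t" (3): a world point X has camera coordinates R X + t. Camera axes: x right, y down, z forward; pixel columns grow to the right and rows downward; lengths in m; the calibration is good to about 2 mm. A picture is of the moment at which its call begins. There is no depth.
- arm.job_done(): hands the job in, once; it reports no verdict.
Trained networks look in the newest picture that a camera, given by its name, has taken for a name from the list of things; names that differ only in an ending like _2 or _b are one class to them, and where a whole thing is asked for, a point or a joint stands for the part that bears it (a point fixed in the world has none). Each returns a list of dicts, best first, with "p" (0 to 1); they miss things now and then, are a little off and sometimes report something else, mostly with a low value. They report only what shows in the picture. A call takes as long as a camera call. They do not tell look-alikes from the thing itself.
- regions_of(camera, name): "pixels" (480x640 bool, what is visible of it) and "bbox" ([left, top, right, bottom] in pixels, round what is visible of it).
- pinpoint(camera, name): "location" ([column, row] in pixels: a listed point, or the origin of a listed thing).
The state is a dict: "t": time; "q": joint angles; "qd": joint speeds; "joint_efforts": joint torques, N m; "eef_pos": TCP position; "ee_rot": TCP orientation; "force": force on the tool from outside, world axes, zero at the start; "moment": the same for the moment, N m; "width": finger opening in m.
Only numpy, scipy, OpenCV 4.12 (cv2) and the standard library are available. Lean on these libraries where they do the work, as an engineer would, in place of code of your own. Each camera call takes 0.05 s, during which the arm holds its last target. There are 200 camera calls.

## Working session

There is one attempt and no reset: what is moved stays moved. The work goes in short steps, Python scripts to look and compute and a shell command to move; the robot and the scene stay as the last step left them, time stands still between calls to the robot, and variables do not carry over. Pictures are saved under pics/ and viewed, about 8 in all and at most 12, crops included, and the job is handed in when it is done.

```bash
mkdir -p pics
cat > h.py <<'E'
import numpy as np, cv2
from station import telemetry, grab_frame, arm, regions_of, pinpoint
def ray(f,uv,z):
    d=np.array([(uv[0]-f["cx"])/f["fx"],(uv[1]-f["cy"])/f["fy"],1.0])
    R=np.array(f["R"]);c=-R.T@np.array(f["t"]);d=R.T@d
    return c+d*(z-c[2])/d[2]
def proj(f,X):
    p=np.array(f["R"])@np.array(X)+np.array(f["t"]);return f["fx"]*p[0]/p[2]+f["cx"],f["fy"]*p[1]/p[2]+f["cy"]
def save(n,im): cv2.imwrite("pics/"+n,cv2.cvtColor(im,cv2.COLOR_RGB2BGR))
E
python3 - <<'E'
from h import *
ims=[]
H=dict(egg_cup=.035,stand=0,tub=0,ramekin=0,shaker=0)
for c in("scene","side"):
    f=grab_frame(c);ims.append(f["pixels"])
    print(c,"cam",(-np.array(f["R"]).T@np.array(f["t"])).round(3))
    for n in H:
        for d in pinpoint(c,n)[:3]: print(n,np.round(d["p"],2),np.round(d["location"]),ray(f,d["location"],H[n]).round(3))
save("a.png",cv2.resize(ims[0],(640,480)));save("b.png",ims[1])
print(telemetry.get_state()["t"],telemetry.get_state()["ee_rot"])
E
```

```text
scene cam [1.028 0.219 0.87 ]
egg_cup 0.96 [224. 217.] [ 0.605 -0.173  0.035]
egg_cup 0.91 [358. 230.] [0.532 0.064 0.035]
egg_cup 0.79 [284. 212.] [ 0.55  -0.074  0.035]
stand 0.74 [281. 232.] [ 0.573 -0.073  0.   ]
tub 0.92 [457. 364.] [0.687 0.303 0.   ]
ramekin 0.95 [167. 179.] [ 0.552 -0.34   0.   ]
shaker 0.97 [514. 271.] [0.48  0.348 0.   ]
side cam [-0.163  0.677  0.685]
egg_cup 0.94 [352. 236.] [ 0.548 -0.07   0.035]
egg_cup 0.94 [323. 276.] [0.479 0.086 0.035]
egg_cup 0.6 [379. 273.] [ 0.41  -0.006  0.035]
stand 0.57 [343. 243.] [ 0.579 -0.07   0.   ]
tub 0.72 [177. 290.] [0.687 0.31  0.   ]
ramekin 0.87 [417. 205.] [ 0.573 -0.343  0.   ]
shaker 0.75 [218. 350.] [0.48  0.345 0.   ]
0.6 [3.14158662e+00 1.60461229e-05 1.90459848e+00]
```

View pics/a.png

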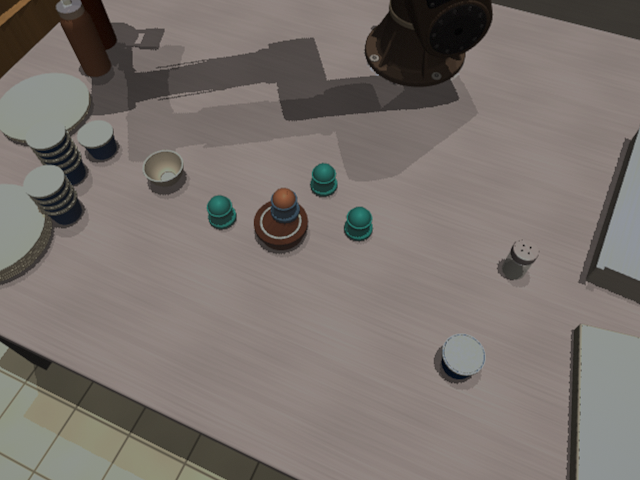

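View pics/b.png

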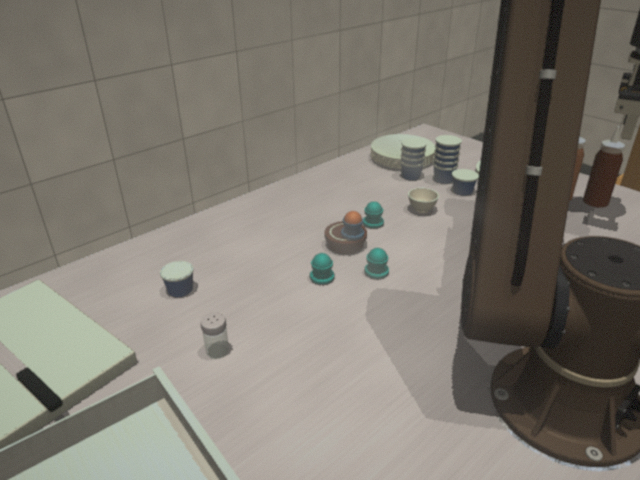

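The blue cup with the brown egg stands on the stand, scene (284,205) and side (352,230). The look-alikes are the turquoise cups on the table, scene (220,211), (323,180) and (358,223). I choose the one on the stand. Next I'll triangulate and check it in a crop.

Run:
```python
from h import *
from scipy.optimize import least_squares
F={c:grab_frame(c) for c in("scene","side")}
D={c:pinpoint(c,"egg_cup") for c in F}
for c in F:
    for d in D[c]: print(c,round(d["p"],2),np.round(d["location"]),ray(F[c],d["location"],0).round(3),ray(F[c],d["location"],.035).round(3))
# white ring ellipse fit in scene
f=F["scene"];im=f["pixels"];hsv=cv2.cvtColor(im,cv2.COLOR_RGB2HSV)
s=max(regions_of("scene","stand"),key=lambda d:d["p"]);print(s["bbox"],s["p"])
save("c.png",cv2.resize(im[180:260,230:340],None,fx=7,fy=7,interpolation=cv2.INTER_CUBIC))
m=s["pixels"]|False
m=cv2.morphologyEx(m.astype(np.uint8),cv2.MORPH_CLOSE,np.ones((15,15)))
w=(hsv[...,2]>120)&(hsv[...,1]<80)&(m>0);w[:,:258]=0;w[:,304:]=0
ys,xs=np.nonzero(w)
P=np.array([ray(f,(x,y),.035)[:2] for x,y in zip(xs,ys)])
r=least_squares(lambda p:np.hypot(*(P-p).T)-.036,[.575,-.07],loss="soft_l1",f_scale=.002)
print("ring",r.x.round(4),len(P),np.abs(r.fun).mean())
```

```text
scene 0.96 [359. 230.] [ 0.512  0.061 -0.   ] [0.532 0.067 0.035]
scene 0.95 [324. 184.] [ 0.439 -0.044  0.   ] [ 0.463 -0.033  0.035]
scene 0.91 [287. 216.] [ 0.536 -0.078  0.   ] [ 0.556 -0.066  0.035]
scene 0.89 [226. 216.] [ 0.583 -0.185  0.   ] [ 0.601 -0.169  0.035]
scene 0.51 [509. 270.] [0.482 0.34  0.   ] [0.504 0.335 0.035]
side 0.98 [380. 274.] [ 0.436 -0.041  0.   ] [ 0.406 -0.004  0.035]
side 0.88 [372. 228.] [ 0.576 -0.169  0.   ] [ 0.538 -0.126  0.035]
side 0.75 [353. 236.] [ 0.583 -0.108  0.   ] [ 0.545 -0.068  0.035]
side 0.75 [324. 276.] [0.514 0.052 0.   ] [0.479 0.084 0.035]
[251.6, 201.6, 310.3, 251.9] 0.59
ring [ 0.5699 -0.0729] 125 0.0015587109083829796
```

View pics/c.png

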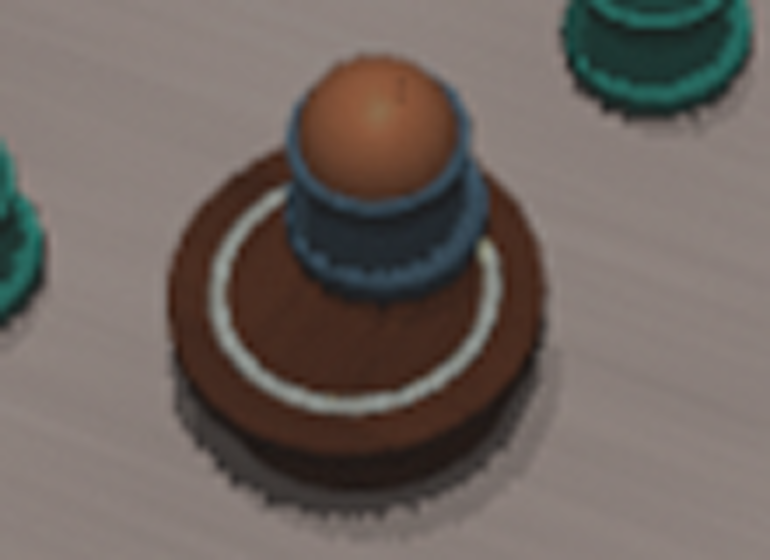

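The crop shows the blue cup with its foot overlapping the far right part of the white ring, at crop (390,240). The foot is about 20 mm from centre, towards the robot. I'll move behind and above it with the fingers about 30 mm apart, so that the two inner corners of the fingers cradle the foot.

```bash
python3 -m inch '0.34 6 12 0 0 0 -6; 0.34 12 24 0 0 0 -12; 0.34 18 38 0 0 0 -19; 0.34 24 50 0 0 0 -19; 0.34 27 56.8 0 0 0 -19; 0.34 27 56.8 0 0 0 -19; 0.34 27 56.8 0 0 0 -19; 0.34 27 56.8 0 0 0 -19; 0.34 27 56.8 0 0 0 -19; 0.34 27 56.8 0 0 0 -19; 0.34 27 56.8 0 0 0 -19; 0.34 27 56.8 0 0 0 -19'
python3 - <<'E'
from h import *
f=grab_frame("wrist");save("w1.png",f["pixels"])
print("cam",(-np.array(f["R"]).T@np.array(f["t"])).round(3))
for d in pinpoint("wrist","egg_cup"): print(d["p"],d["location"],ray(f,d["location"],.035).round(4))
for d in pinpoint("wrist","stand"): print(d["p"],d["location"],ray(f,d["location"],0).round(4))
E
```

```text
t: 2.35
eef_pos: [0.491, -0.0694, 0.2265]
ee_rot: [-3.141, 0.0, 1.574]
force: [-0.0, -0.1, 0.9]
width: 0.0296
cam [ 0.415 -0.068  0.385]
0.96 [320.5, 273.6] [ 0.5505 -0.0653  0.035 ]
0.69 [203.4, 300.8] [ 0.5787 -0.1773  0.035 ]
0.67 [445.3, 222.3] [0.5007 0.0471 0.035 ]
0.61 [348.0, 157.5] [ 0.4435 -0.0421  0.035 ]
```

View pics/w1.png

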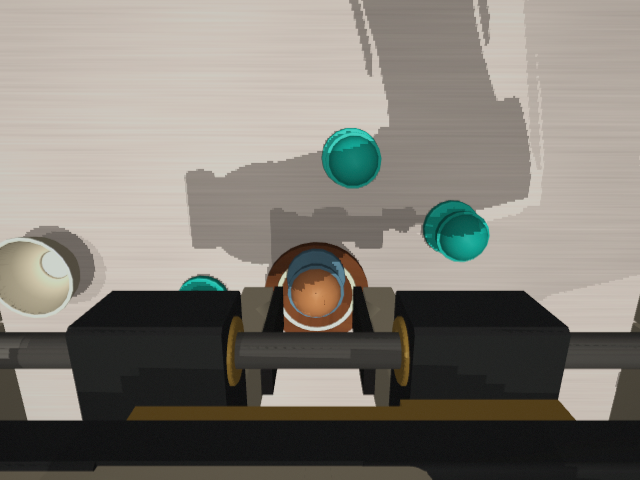

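The wrist view shows the cup at (316,280) between and ahead of the fingers, the stand under it, and turquoise cups at (350,158), (458,232) and (203,285). Next I'll measure the cup's offset from the ring in each camera by fitting outlines.

```bash
cat > fit.py <<'E'
from h import *
from scipy.optimize import minimize
A=np.linspace(0,2*np.pi,72)
def circ(f,c,r,z): return np.array([proj(f,(c[0]+r*np.cos(a),c[1]+r*np.sin(a),z)) for a in A])
S=4
def hull(shape,pts,m):
    h=cv2.convexHull((np.vstack(pts)*S).astype(np.int32));cv2.fillConvexPoly(m,h,1)
def cupmask(f,c,o,n):
    g=lambda r,z:(circ(f,c,r,.035+z)-o)
    m=np.zeros((n[0]*S,n[1]*S),np.uint8)
    hull(n,[g(.027,.003),g(.027,.012)],m);hull(n,[g(.010,.012),g(.024,.036),g(.024,.042),g(.0225,.046),g(.018,.055),g(.010,.061)],m)
    return m
def measure(name,c0=(.551,-.07),s0=(.573,-.072)):
    f=grab_frame(name);im=f["pixels"];h=cv2.cvtColor(im,cv2.COLOR_RGB2HSV).astype(int)
    u=np.array(proj(f,(*s0,.05))).astype(int);o=u-50;n=(100,100)
    sub=h[o[1]:o[1]+100,o[0]:o[0]+100];H_,S_,V_=sub[...,0],sub[...,1],sub[...,2]
    near=cupmask(f,c0,o,n);near=cv2.dilate(near,np.ones((61,61)))[::S,::S]>0
    blue=(H_>98)&(H_<125)&(S_>70)&near; egg=(H_<14)&(S_>90)&(V_>105)&near
    M=cv2.morphologyEx((blue|egg).astype(np.uint8),cv2.MORPH_CLOSE,np.ones((3,3)))
    M=cv2.resize(M,None,fx=S,fy=S,interpolation=cv2.INTER_NEAREST)
    def cost(p):
        k=cupmask(f,p,o,n);return (k^M).sum()/k.sum()
    r=minimize(cost,c0,method="Nelder-Mead",options=dict(initial_simplex=np.array(c0)+np.array([[0,0],[.006,0],[0,.006]]),xatol=1e-4))
    cup=r.x
    ys,xs=np.nonzero((S_<75)&(V_>115))
    P=np.array([ray(f,(x+o[0],y+o[1]),.035)[:2] for x,y in zip(xs,ys)])
    s=np.array(s0)
    for t in(.012,.008,.005,.005):
        Q=P[np.abs(np.hypot(*(P-s).T)-.036)<t]
        s=minimize(lambda p:np.abs(np.hypot(*(Q-p).T)-.036).sum(),s,method="Nelder-Mead",options=dict(initial_simplex=s+np.array([[0,0],[.004,0],[0,.004]]))).x
    v=im.copy()
    v=cv2.resize(v[o[1]:o[1]+100,o[0]:o[0]+100],None,fx=4,fy=4)
    for C,rr,z,col in((cup,.027,.047,(255,255,0)),(cup,.024,.077,(255,255,0)),(s,.036,.035,(255,0,0)),(s,.05,.035,(0,255,0))):
        cv2.polylines(v,[((circ(f,C,rr,z)-o)*4).astype(np.int32)],True,col,1)
    print(name,"cup",cup.round(4),"cost",round(r.fun,3),"stand",s.round(4),len(Q),"delta mm",((s-cup)*1000).round(1))
    return v
E
python3 - <<'E'
from fit import *
save("d.png",np.hstack([measure("scene"),measure("side")]))
E
```

```text
scene cup [ 0.5472 -0.0731] cost 0.393 stand [ 0.5702 -0.0727] 153 delta mm [23.   0.3]
side cup [ 0.6067 -0.1197] cost 0.771 stand [ 0.5732 -0.0715] 77 delta mm [-33.4  48.2]
```

View pics/d.png

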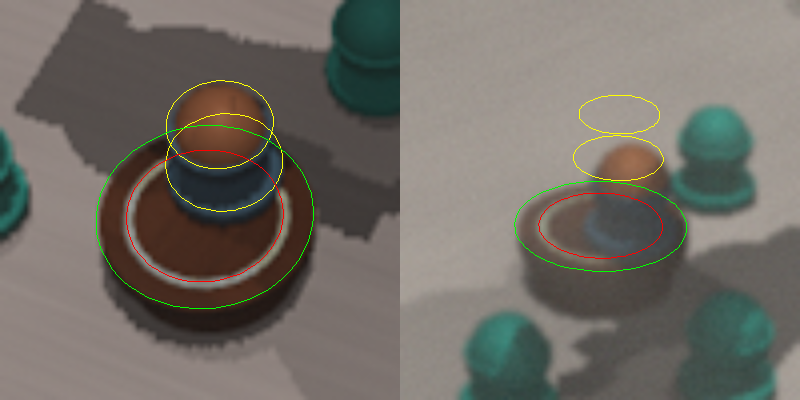

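The scene fit is roughly right, but the yellow foot sits about 2 px high. I put the cup at about (0.552,-0.070) and the stand at about (0.572,-0.072). The side-view cup fit failed and I'm ignoring it. The push is therefore about +20 mm in x and self-centring, so I'll descend behind the foot.

```bash
python3 -m inch '0.34 0.6 0 -5 0 0 0; 0.34 0.6 -0.05 -10 0 0 0; 0.34 0.6 -0.05 -14 0 0 0; 0.34 0.6 -0.05 -16.5 0 0 0; 0.34 0.6 -0.05 -18 0 0 0; 0.34 0.6 -0.05 -18.7 0 0 0; 0.34 0.6 -0.05 -18.7 0 0 0; 0.34 0.6 -0.05 -18.7 0 0 0'
python3 - <<'E'
from h import *
f=grab_frame("wrist");g=grab_frame("scene")
u=np.array(proj(g,(.56,-.072,.05))).astype(int)
save("e.png",np.hstack([cv2.resize(f["pixels"][130:430,140:500],(480,400)),cv2.resize(g["pixels"][u[1]-60:u[1]+60,u[0]-48:u[0]+48],(320,400))]))
E
```

```text
t: 3.6
eef_pos: [0.4974, -0.0712, 0.0406]
ee_rot: [3.14, -0.0, 1.571]
force: [-0.7, -0.2, -0.2]
width: 0.0299
```

View pics/e.png

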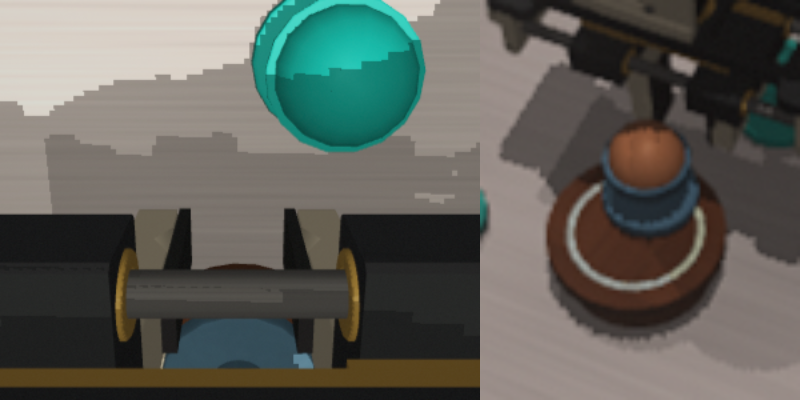

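The fingers are down behind the foot: the wrist half shows the blue foot between the fingers, and the scene half shows the cup upright and the gripper clear of the turquoise cup. Now a slow push of about 12 mm.

```bash
python3 -m inch '0.34 0.5 0 0 0 0 0; 0.34 1 0 0 0 0 0; 0.34 1.3 0 0 0 0 0; 0.34 1.5 0 0 0 0 0; 0.34 1.6 0 0 0 0 0; 0.34 1.7 0 0 0 0 0; 0.34 1.8 0 0 0 0 0; 0.34 1.9 0 0 0 0 0; 0.34 2.0 0 0 0 0 0; 0.34 2.1 0 0 0 0 0; 0.34 2.2 0 0 0 0 0; 0.34 2.3 0 0 0 0 0'
python3 -m inch '0.34 0.1 0 0 0 0 0; 0.34 0.2 0 0 0 0 0; 0.34 0.3 0 0 0 0 0; 0.34 0.4 0 0 0 0 0; 0.34 0.5 0 0 0 0 0; 0.34 0.6 0 0 0 0 0; 0.34 0.7 0 0 0 0 0; 0.34 0.8 0 0 0 0 0; 0.34 0.9 0 0 0 0 0; 0.34 1.0 0 0 0 0 0; 0.34 1.0 0 0 0 0 0'
python3 - <<'E'
from h import *
g=grab_frame("scene");u=np.array(proj(g,(.56,-.072,.05))).astype(int);o=u-50
v=cv2.resize(g["pixels"][o[1]:o[1]+100,o[0]:o[0]+100],(600,600),interpolation=cv2.INTER_CUBIC)
A=np.linspace(0,2*np.pi,72)
e=telemetry.get_state()["eef_pos"]
for C,r,z,col in(((e[0]+.032,e[1]),.027,.047,(255,255,0)),((.572,-.072),.038,.035,(255,0,0)),((.572,-.072),.05,.035,(0,255,0))):
    p=np.array([proj(g,(C[0]+r*np.cos(a),C[1]+r*np.sin(a),z)) for a in A])-o+.5
    cv2.polylines(v,[(p*6).astype(np.int32)],True,col,1)
save("f.png",v)
E
```

```text
t: 5.2
eef_pos: [0.52, -0.0712, 0.0404]
ee_rot: [3.14, -0.0, 1.571]
force: [-1.4, -0.3, 0.3]
width: 0.0296
t: 6.58
eef_pos: [0.5301, -0.0712, 0.0404]
ee_rot: [3.14, -0.0, 1.571]
force: [-0.8, 0.5, 0.7]
width: 0.0299
```

View pics/f.png

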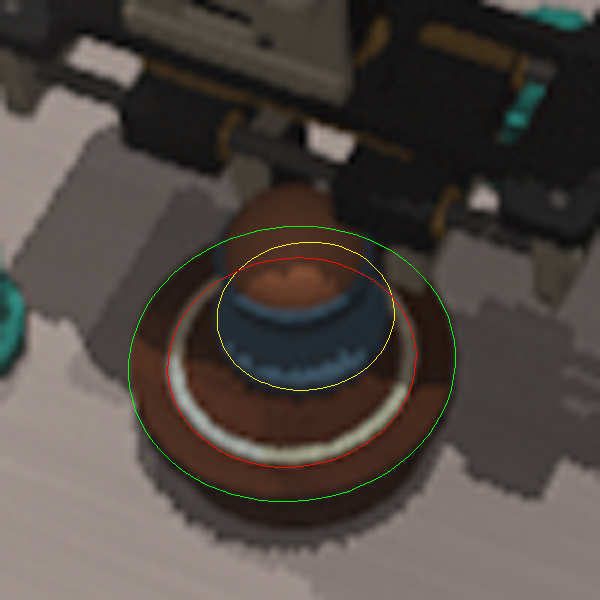

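The foot outline predicted from the contact (yellow, bottom at row 390) lies on the real foot, and the ring and stand outlines match the stand at (0.572,-0.072). About 10 mm remains.

```bash
python3 -m inch '0.34 0.1 0 0 0 0 0; 0.34 0.2 0 0 0 0 0; 0.34 0.3 0 0 0 0 0; 0.34 0.4 0 0 0 0 0; 0.34 0.5 0 0 0 0 0; 0.34 0.6 0 0 0 0 0; 0.34 0.7 0 0 0 0 0; 0.34 0.8 0 0 0 0 0; 0.34 0.9 0 0 0 0 0; 0.34 1.0 0 0 0 0 0; 0.34 1.0 0 0 0 0 0'
python3 -m inch '0.34 -0.2 0 0 0 0 0; 0.34 -0.6 0 0 0 0 0; 0.34 -1.5 0 0 0 0 0; 0.34 -2.5 0 0 0 0 0; 0.34 -4 0 0 0 0 0; 0.34 -4.2 0 0 0 0 0'
python3 -m inch '0.34 0 0 3 0 0 0; 0.34 0 0 8 0 0 0; 0.34 -2 -4 13 0 0 0; 0.34 -4 -10 18 0 0 0; 0.34 -5 -16 20 0 0 0; 0.34 -5 -22 20 0 0 0; 0.34 -5 -25 20 0 0 0; 0.34 -5 -25 20 0 0 0'
python3 - <<'E'
from h import *
A=np.linspace(0,2*np.pi,72);V=[]
for c in("scene","side"):
    g=grab_frame(c);u=np.array(proj(g,(.572,-.072,.05))).astype(int);k=45 if c=="scene" else 32;o=u-k
    v=cv2.resize(g["pixels"][o[1]:o[1]+2*k,o[0]:o[0]+2*k],(400,400),interpolation=cv2.INTER_CUBIC);v0=v.copy()
    for r,z,col in((.027,.047,(255,255,0)),(.034,.035,(255,0,0)),(.05,.035,(0,255,0))):
        p=np.array([proj(g,(.572+r*np.cos(a),-.072+r*np.sin(a),z)) for a in A])-o+.5
        cv2.polylines(v,[(p*200/k).astype(np.int32)],True,col,1)
    V.append(v)
save("g.png",np.hstack(V))
E
```

```text
t: 8.0
eef_pos: [0.5403, -0.0712, 0.0405]
ee_rot: [3.14, -0.0, 1.571]
force: [-1.5, -0.9, 0.4]
width: 0.0299
t: 8.75
eef_pos: [0.4968, -0.0713, 0.0406]
ee_rot: [3.14, -0.0, 1.571]
force: [0.3, -0.8, 0.1]
width: 0.0298
t: 9.75
eef_pos: [0.4463, -0.3241, 0.2403]
ee_rot: [3.141, -0.0, 1.567]
force: [0.2, 1.7, 0.1]
width: 0.0299
```

View pics/g.png

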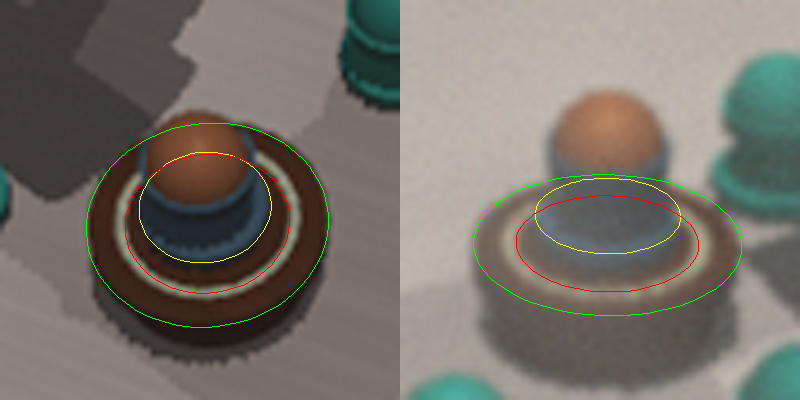

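The cup is upright and looks inside the ring: the scene foot bottom is near row 257 and the ring's inner edge near 288, with side-view margins all round. Side and scene disagree by a few mm on centring, so I'll take a near-overhead wrist look.

```bash
python3 -m inch '0.34 4 6 2 0 0 0; 0.34 8 11 3 0 0 0; 0.34 12 17 3 0 0 0; 0.34 16 23 3 0 0 0; 0.34 17.5 25.2 3 0 0 0; 0.34 17.5 25.2 3 0 0 0; 0.34 17.5 25.2 3 0 0 0; 0.34 17.5 25.2 3 0 0 0'
python3 - <<'E'
from h import *
A=np.linspace(0,2*np.pi,72)
g=grab_frame("wrist");print((-np.array(g["R"]).T@np.array(g["t"])).round(3))
k=55;u=np.array(proj(g,(.572,-.072,.04))).astype(int);print(u);o=u-k
raw=cv2.resize(g["pixels"][o[1]:o[1]+2*k,o[0]:o[0]+2*k],(400,400),interpolation=cv2.INTER_CUBIC);v=raw.copy()
for r,z,col in((.027,.047,(255,255,0)),(.024,.077,(255,255,255)),(.034,.035,(255,0,0)),(.05,.035,(0,255,0))):
    p=np.array([proj(g,(.572+r*np.cos(a),-.072+r*np.sin(a),z)) for a in A])-o+.5
    cv2.polylines(v,[(p*200/k).astype(np.int32)],True,col,1)
save("i.png",np.hstack([raw,v]))
E
```

```text
t: 10.85
eef_pos: [0.6208, -0.0697, 0.2705]
ee_rot: [3.141, -0.001, 1.57]
force: [-0.1, -0.4, 0.3]
width: 0.0298
[ 0.544 -0.068  0.429]
[313 152]
```

View pics/i.png

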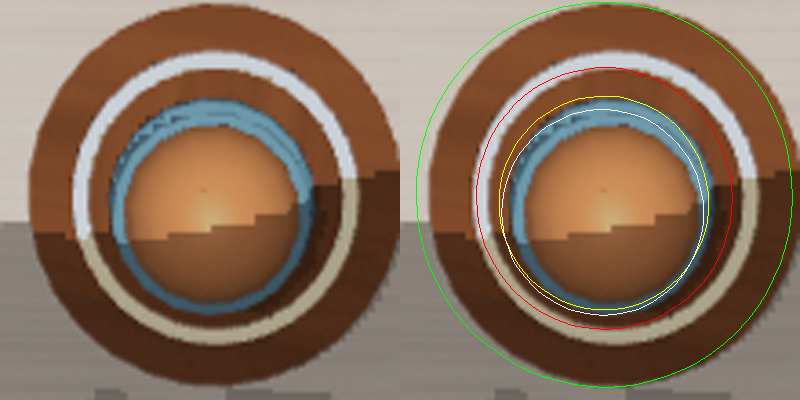

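The wrist view shows the ring centred at (215,198) and the foot, corrected for its height, at about (212,197). At 3.75 px/mm that is under 1 mm off centre, with a clear gap all round and the cup upright. I'm handing it in.

```bash
python3 -c "
from station import arm
print(arm.job_done())"
```

```text
the job is handed in; nothing more can be done
None
```

The blue egg cup now stands centred inside the white ring, and I handed the job in at about 11 s of the 48 s allowed. I pushed its foot slowly, about 20 mm in +x, with two fingertips held about 30 mm apart as a cradle. Then I backed off and moved clear.

- **Final position:** the near-overhead wrist view shows the foot less than 1 mm off the ring's centre, with a gap all round.
- **Cup upright:** it was standing straight in all three cameras after the push.
- **Forces:** readings were about 1.5–2 N at most, taken at the end of each move.
- **Bystanders:** nothing showed the tub, ramekin, shaker or turquoise cups being touched. I didn't measure them again at the end.
- **Checks that disagreed:** the automatic outline fit failed on the side camera and was about 5 mm off in the scene camera. The side overlay also suggested the cup was a few mm off centre. I relied on the wrist view, where ring and foot show directly from above.

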